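# Draw the tall display panel from the leaning stack and put it on the test stand

### The job

Three display panels lean in a stack in the grey rack. Draw out the tall one and set it down gently, not dropped, on the aluminium test stand, resting on the ledge between lip and backrest, squarely along the stand and leaning back against its backrest. Leave the two short panels standing in the rack, not toppled or pulled out.

Things in the scene. Friction and masses are not known exactly. Their poses are not given: they have to be found in the camera images.
- panel_tall: The tall display panel: aluminium slab with black glass front, 110 wide x 168 tall x 12 mm thick, 0.2-0.4 kg. Leans back 16 degrees in the rack, face to face with the short panels: in front of, between or behind them; its top 60 mm rise free. Origin: middle of its bottom edge, mid thickness. x along its width, y through its thickness towards the rack's back plate, z up along the panel (top at 168 mm).
- panel_wide: Short display panel, same make, 126 wide x 100 mm tall, 12 mm thick, leaning in the same stack; stays there. Its place in the stack varies. Origin and axes as for the tall panel. The rack (fixed, grey, on either side of the table): base 10 mm thick, front lip 15 mm above the base, leaning back plate 150 mm wide, its top 92 mm above the table.
- panel_narrow: Short display panel, same make, 88 wide x 108 mm tall, 12 mm thick, leaning in the same stack; stays there. Its place in the stack varies. Origin and axes as for the tall panel. 
- stand: Fixed aluminium easel, 120 mm wide along x, on either side of the table. Origin at table level under the middle of its ledge. Ledge top z = 10 mm, between a front lip (inner face y = -18, top z = 25 mm) and the foot of the backrest (y = +18 mm). The backrest, 100 mm long, leans 16 degrees towards +y (top edge y = 46, z = 106 mm). A green circuit board lies behind it.
- panel_tall_top (a point): Middle of the tall panel's top edge: 168 mm along z from its origin.
Not all that is in view belongs to the job. Leave any orange or pink look-alike of the panel_tall alone.

How it is judged:
At the end, for the whole second after the job is handed in: Tall panel on the ledge: its bottom middle within 25 mm (x) and 20 mm (y) of the stand's origin, under 20 mm high, top at least 25 mm towards the backrest, lean under 35 deg, within 12 deg of the stand's x, at rest. Short panels at rest, within 40 mm of their start, lean under 40 deg (x of panel_tall in the frame of stand between -0.025 and 0.025 m and y of panel_tall in the frame of stand between -0.02 and 0.02 m and z of panel_tall in the frame of stand below 0.02 m and y of panel_tall_top in the frame of stand above 0.025 m and angle between the x axis of panel_tall and the x axis of stand, either way round below 0.21 rad and angle between panel_tall's own z axis and vertical below 0.62 rad and linear speed of each of panel_tall, panel_wide, panel_narrow below 0.02 m/s and angle between each of panel_wide, panel_narrow's own z axis and vertical below 0.7 rad and distance of each of panel_wide, panel_narrow from where it was at the start of the episode below 0.04 m); the robot touches nothing.
It fails at once if the wide short panel is toppled (leans over 50 degrees) or pulled up out of the rack (60 mm) (angle between panel_wide's own z axis and vertical above 0.87 rad or height (world z) of panel_wide above 0.072 m).
It fails at once if the narrow short panel is toppled (leans over 50 degrees) or pulled up out of the rack (60 mm) (angle between panel_narrow's own z axis and vertical above 0.87 rad or height (world z) of panel_narrow above 0.072 m).
It fails at once if the tall panel is dropped onto the stand (faster than 0.7 m/s just above it) (horizontal distance between panel_tall and stand below 0.06 m and height (world z) of panel_tall below 0.1 m and linear speed of panel_tall above 0.7 m/s).
It also fails if it takes over 45 s, if anything falls off the work surface, if the arm or the gripper's body presses on something with over 40 N, if the wrist force passes 120 N, or if a joint passes its speed limit or range.

### The arm

A 6-joint arm with a two-finger parallel gripper is mounted at the origin on the work surface. World frame = base frame: x ahead of the robot, y to its left, z up, the work surface at z = 0. Lengths are in m, angles in rad, forces in N, time in s.
With the tool pointing down it reaches from about 0.375 to 0.9 m from the base axis. Payload 3.1 kg.
Tool frame: the origin (TCP) lies at the very end of the fingers, on their centre line; the grasp point (between the pads) lies 19 mm behind it; z points along the fingers, y is the direction in which the jaws open and shut (so a half turn about z gives the same grasp; the last joint's range is limited). The gripper opens to 87 mm and grips with 3 to 60 N. Pads are 19 mm wide; open, the fingers measure 117 mm over their backs; the gripper's body (75 mm by 190 mm) begins 51 mm behind the grasp point.
Start: joints at [1.026, 0.527, 1.433, -0, 1.181, -0.178], TCP at [0.224, 0.583, 0.223] pointing down, gripper open.
Joint ranges: [-3.08, 3.08], [-0.75, 2.2], [0.22, 2.44], [-1.43, 4.57], [0, 2.65], [-2.85, 2.85]. Speed limits (rad/s): [2.79, 2.79, 3.14, 3.14, 3.14, 3.14].

### API

Orientations are given as a unit quaternion [x, y, z, w].
In Python, from rig import robot gives the robot as it stands. The module is installed in compiled form; this text tells all that it offers.
- The arm moves only by the tool carry_out, never from a script. Its argument "series" is a list of rows, each a list of 7 numbers: the shift along the tool's x, y, z in mm, then the turn, a rotation vector about the tool's x, y, z in degrees, then the gripper command: -1 is shut, 1 is fully open, values between are in proportion. In form: [[tx, ty, tz, rx, ry, rz, claw], ...]. A call has 1 to 8 rows; each row is the pose to reach, as a shift and turn from the pose measured when the call began, along the tool's axes at that moment; what a row does not reach only later rows make up. A row lasts 1/8 s, in which the tool goes at most 62.5 mm and 10.7 degrees, less where a joint would pass 70% of its speed; a pose out of reach is approached as far as the arm can. A call with a gripper value outside its range is refused whole. The fingers move at their own pace and stop on an object; "force" is the grip in N (left out, the last holds). Time passes only in rows, so rows that repeat a pose let the fingers close. It gives the time, the measured TCP pose, the force and the opening at its end, in the units of the state.
- robot.get_obs(): the state, without advancing time (a new reading comes with each control period).
- robot.camera(name): name is "scene" or "top"; returns a dict with "pixels" (480x640x3 uint8, red, green, blue), "fx", "fy", "cx", "cy" (pixels), "position" and "attitude" of the camera in the world. Camera axes: x right, y down, z forward; pixel columns grow to the right and rows downward; lengths in m; the calibration is good to about 2 mm. A picture is of the moment at which its call begins. There is no depth.
- robot.hand_in(): hands the job in, once; it reports no verdict.
The state is a dict: "time": time; "q": joint angles; "joint_velocities": joint speeds; "joint_torque": joint torques, N m; "position": TCP position; "tool_rot": TCP orientation; "ft_force": force on the tool from outside, world axes, zero at the start; "moment": the same for the moment, N m; "grip_width": finger opening in m.
Only numpy, scipy, OpenCV 4.12 (cv2) and the standard library are available. Lean on these libraries where they do the work, as an engineer would, in place of code of your own. Each camera call takes 0.05 s, during which the arm holds its last target.

## Working session

There is one attempt and no reset: what is moved stays moved. The work goes in short steps, Python scripts to look and compute and a tool call to move; the robot and the scene stay as the last step left them, time stands still between calls to the robot, and variables do not carry over. Pictures are saved under pics/ and viewed, and the job is handed in when it is done.

Besides the shell and the picture viewer there is one more tool, called after ">>>" by a JSON object that holds its "api" and its "payload". carry_out: Moves the arm, as the interface text tells. Its arguments: {"type":"object","properties":{"series":{"type":"array"},"force":{"type":"number"}},"required":["series"]}

```bash
mkdir -p pics; cat > h.py <<'E'
import numpy as np, cv2
from scipy.spatial.transform import Rotation as R
from rig import robot
def cam(n,save=None):
    c=robot.camera(n)
    if save: cv2.imwrite('pics/'+save,c['pixels'][:,:,::-1])
    return c
E
python3 - <<'E'
from h import *
print(robot.get_obs())
for n in('scene','top'):
    c=cam(n,n+'0.png'); print({k:v for k,v in c.items() if k!='pixels'})
E
```

```text
{'time': 0.0, 'q': array([ 1.02548566e+00,  5.28467498e-01,  1.43387096e+00,  3.02447142e-05,
        1.18138617e+00, -1.78529062e-01]), 'joint_velocities': array([-4.38763523e-05,  1.26325483e-03,  7.81872786e-05, -2.19484952e-05,
       -2.98254864e-04,  1.62674060e-03]), 'joint_torque': array([-1.43246965e-03, -4.40045679e+01, -1.76592493e+01,  6.33044075e-02,
        5.83174895e-02, -1.68568477e-04]), 'position': array([0.22373916, 0.58281752, 0.22158078]), 'tool_rot': array([ 1.82370112e-01,  9.83229376e-01, -9.91975981e-04, -3.90511164e-04]), 'ft_force': array([-1.16684218, -0.21171805, -0.08234588]), 'moment': array([-0.00385064,  0.00883145,  0.00723933]), 'grip_width': 0.08708972105311215}
{'fx': 617.6612008371037, 'fy': 617.6612008371037, 'cx': 323.28942704970586, 'cy': 236.84595814211426, 'position': array([1.54012751, 0.13041425, 0.78625052]), 'attitude': array([ 0.57874989,  0.66384013, -0.36115056, -0.30648838])}
{'fx': 453.501096807226, 'fy': 453.501096807226, 'cx': 312.34342177746015, 'cy': 238.6833825459147, 'position': array([ 0.41546426, -0.01629794,  0.86140603]), 'attitude': array([ 0.71488481, -0.69505586,  0.05758977, -0.05020442])}
```

View pics/scene0.png

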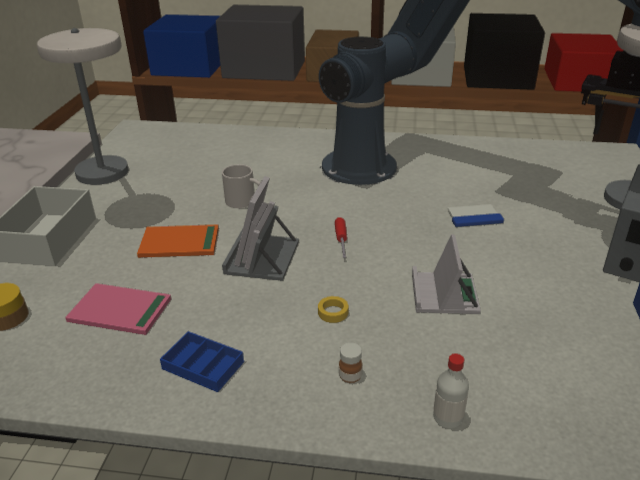

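View pics/top0.png

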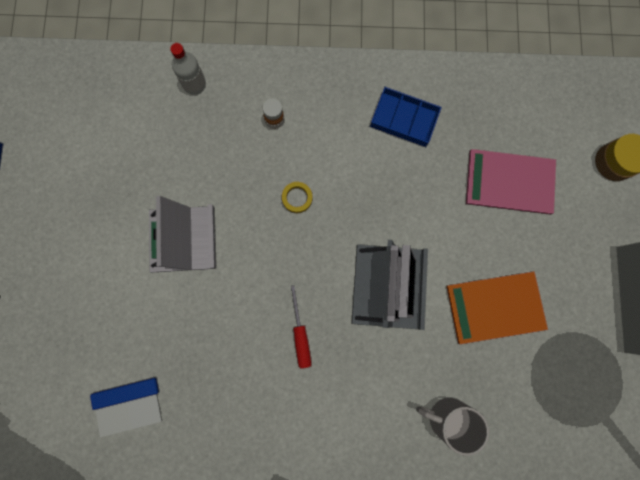

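```bash
python3 - <<'E'
import cv2
t=cv2.imread('pics/top0.png');s=cv2.imread('pics/scene0.png')
def g(im,x0,x1,y0,y1,k,n):
    o=cv2.resize(im[y0:y1,x0:x1],None,fx=k,fy=k,interpolation=cv2.INTER_CUBIC)
    o=cv2.convertScaleAbs(o,alpha=1.5)
    for x in range(x0,x1,10): cv2.line(o,((x-x0)*k,0),((x-x0)*k,6),(0,0,255),1); cv2.putText(o,str(x),((x-x0)*k,16),0,.33,(0,0,255))
    for y in range(y0,y1,10): cv2.line(o,(0,(y-y0)*k),(6,(y-y0)*k),(0,0,255),1); cv2.putText(o,str(y),(8,(y-y0)*k+4),0,.33,(0,0,255))
    cv2.imwrite('pics/'+n,o)
g(t,340,440,235,335,6,'c1.png');g(s,215,310,175,285,5,'c2.png');g(t,140,230,190,280,6,'c3.png');g(s,400,490,225,320,6,'c4.png')
E
```

```text
(no output)
```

View pics/c1.png

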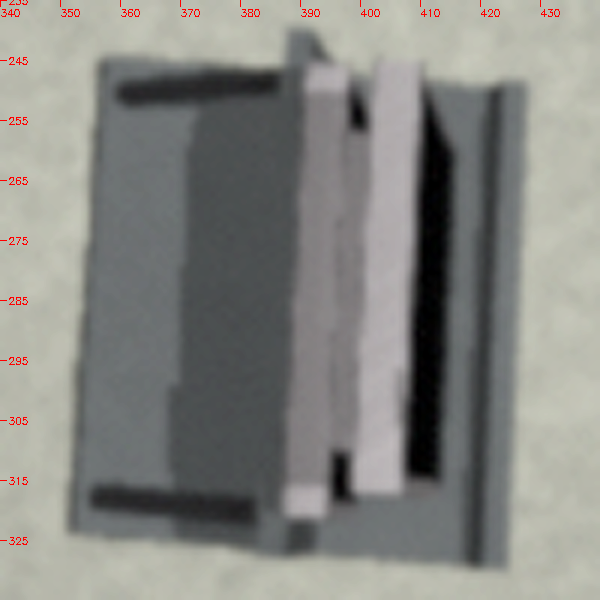

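View pics/c2.png

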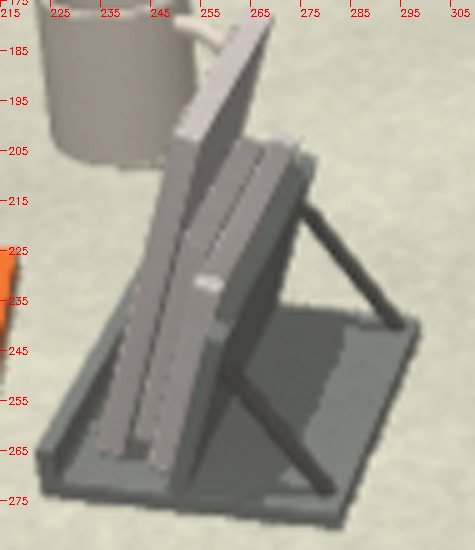

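View pics/c3.png

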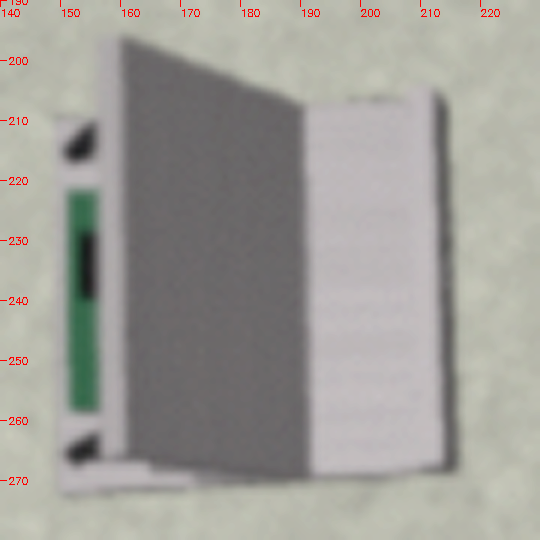

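View pics/c4.png

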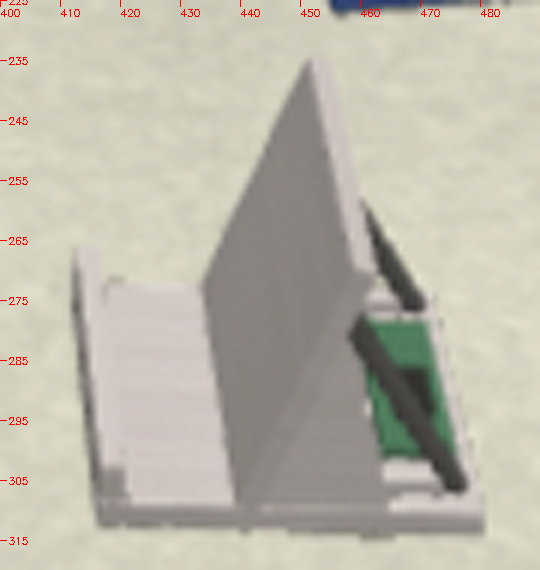

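```bash
cat > fit.py <<'E'
from h import *
from scipy.optimize import least_squares
def proj(c,P):
    p=R.from_quat(c['attitude']).inv().apply(np.asarray(P)-c['position'])
    return np.c_[c['fx']*p[:,0]/p[:,2]+c['cx'],c['fy']*p[:,1]/p[:,2]+c['cy']]
L=np.radians(16)
def panel(w,h,t=.012):
    # corners: front(-y)/back top edges, x-/x+
    return lambda pts: np.array(pts)
def place(v,pts,lean,z0):
    Rm=R.from_euler('z',v[2])*R.from_euler('x',-lean)
    return Rm.apply(pts)+[v[0],v[1],z0]
E
python3 - <<'E'
from fit import *
cs={n:robot.camera(n) for n in('scene','top')}
def fit(sets,lean,z0,v0):
    f=lambda v:np.concatenate([(proj(cs[n],place(v,P,lean,z0))-px).ravel() for n,P,px in sets])
    r=least_squares(f,v0); print(r.x,np.degrees(r.x[2]));
    print(np.round(f(r.x).reshape(-1,2),1).tolist())
    for s in sets:
        q=least_squares(lambda v:(proj(cs[s[0]],place(v,s[1],lean,z0))-s[2]).ravel(),v0); print(' only',s[0],q.x)
    return r.x
w,h,t=.055,.168,.006
P=np.array([[w,t,h],[w,-t,h],[-w,t,h],[-w,-t,h]])
Ps=np.array([[w,-t,h],[w,t,h],[-w,-t,h],[-w,t,h]])
top=np.array([[402.7,245.3],[410.3,245.3],[398.3,316.7],[407.2,317.5]])
sc=np.array([[250,201],[256.4,202.4],[263.6,177.4],[269.4,178.4]])
fit([('top',P,top),('scene',Ps,sc)],L,.0117,[.35,-.17,0])
S=np.array([[.06,.018,.01],[-.06,.018,.01],[.06,.046,.106],[-.06,.046,.106]])
fit([('top',S,np.array([[190.5,207.5],[191.7,269.7],[160.3,196.7],[160.8,266.7]])),('scene',S,np.array([[439.5,308.3],[433.8,272.8],[458.7,270.8],[451.3,235]]))],0,0,[.4,.2,0])
E
```

```text
[ 0.45913345 -0.20948611 -0.04435873] -2.5415678576468457
[[-1.0, -0.7], [-0.6, -0.4], [0.4, 0.2], [-0.4, 0.0], [-0.8, -0.2], [-1.4, 0.4], [0.4, -2.3], [-0.1, -1.5]]
 only top [ 0.45829839 -0.2100856  -0.05620149]
 only scene [ 0.46332356 -0.20778568 -0.02273149]
[0.54226402 0.18854989 0.08623818] 4.94108395415868
[[-0.2, -0.2], [-0.2, 0.1], [-0.8, -0.9], [-0.7, -0.8], [-0.9, 0.6], [-0.9, -1.0], [-0.0, -1.5], [-0.2, -1.3]]
 only top [0.54151784 0.18763259 0.08814206]
 only scene [0.54452198 0.18945058 0.08141333]
```

```bash
cat >> fit.py <<'E'
def prot(yaw,lean=L): return R.from_euler('z',yaw)*R.from_euler('x',-lean)
FL=R.from_euler('y',np.pi)   # tool x=-panel x, tool y=panel y, tool z=-panel z
def move(p,rot):
    o=robot.get_obs(); T=R.from_quat(o['tool_rot'])
    d=T.inv().apply(np.array(p)-o['position'])*1000
    rv=np.degrees((T.inv()*rot).as_rotvec())
    print('t',round(o['time'],2),'d',np.round(d,1),'rv',np.round(rv,2),'F',np.round(o['ft_force'],1),'g',round(o['grip_width'],4))
def goal(base,yaw,h,lean=L):  # tool TCP at height h along panel
    Q=prot(yaw,lean); return np.array(base)+Q.apply([0,0,h]),Q*FL
E
python3 - <<'E'
from fit import *
p,r=goal([.459,-.210,.0117],-.052,.25);print(p);move(p,r)
p,r=goal([.459,-.210,.0117],-.052,.30);print(p);move(p,r)
E
```

```text
[ 0.46258167 -0.14118381  0.25201542]
t 0.2 d [-482.5 -590.5  -29.4] rv [ 15.8   -2.54 -17.91] F [-0.8 -0.4 -0.7] g 0.0869
[ 0.46329801 -0.12742057  0.30007851]
t 0.2 d [-478.2 -577.5  -77.5] rv [ 15.8   -2.54 -17.91] F [-0.8 -0.4 -0.7] g 0.0869
```

Candidates for the tall panel: the upright slab in the rack (top view ~405,280), the orange look-alike flat on the table (~497,307) and the pink one (~512,182). In the enlarged crop, the rack slab at the front of the stack is aluminium with a black front and rises above two short ones. That is the tall panel. The narrow one is in the middle and the wide one at the back against the plate.

>>> {"api": "carry_out", "payload": {"series": [[-20,-25,-40,0,0,0,1],[-55,-70,-78,2,0,-2,1],[-90,-112,-78,4,-0.5,-4,1],[-125,-155,-78,6,-1,-6.5,1],[-160,-196,-78,8,-1.3,-9,1],[-195,-238,-78,9,-1.5,-11,1],[-230,-280,-78,10,-1.7,-12,1],[-265,-322,-78,11,-2,-13,1]]}}

```text
time: 1.2
position: [0.3562, 0.1859, 0.3004]
tool_rot: [0.069, 0.993, -0.098, -0.0]
ft_force: [0.5, 0.0, -0.3]
grip_width: 0.0869
```

```bash
python3 - <<'E'
from fit import *
p,r=goal([.459,-.210,.0117],-.052,.28);move(p,r);print(robot.get_obs()['position'])
E
```

```text
t 1.2 d [-149.1 -291.4   79.6] rv [ 4.74 -0.44 -4.9 ] F [ 0.5  0.  -0.3] g 0.0869
[0.35620526 0.18592646 0.30037647]
```

>>> {"api": "carry_out", "payload": {"series": [[-25,-48,10,1,0,-1,1],[-50,-97,20,2,0,-2,1],[-75,-145,32,3,0,-3,1],[-100,-194,45,4,-0.3,-4,1],[-125,-243,60,4.7,-0.4,-4.9,1],[-149,-291,79,4.7,-0.4,-4.9,1],[-149,-291,79,4.7,-0.4,-4.9,1]]}}

```text
time: 2.08
position: [0.4636, -0.1358, 0.2808]
tool_rot: [0.028, 0.99, -0.139, -0.004]
ft_force: [0.6, -0.0, -0.5]
grip_width: 0.0869
```

```bash
cat >> fit.py <<'E'
def g(im,x0,x1,y0,y1,k,n):
    o=cv2.resize(im[y0:y1,x0:x1,::-1],None,fx=k,fy=k,interpolation=cv2.INTER_CUBIC)
    o=cv2.convertScaleAbs(o,alpha=1.5)
    for x in range(x0,x1,10): cv2.line(o,((x-x0)*k,0),((x-x0)*k,6),(0,0,255),1); cv2.putText(o,str(x),((x-x0)*k,16),0,.33,(0,0,255))
    for y in range(y0,y1,10): cv2.line(o,(0,(y-y0)*k),(6,(y-y0)*k),(0,0,255),1); cv2.putText(o,str(y),(8,(y-y0)*k+4),0,.33,(0,0,255))
    cv2.imwrite('pics/'+n,o)
E
python3 - <<'E'
from fit import *
p,r=goal([.459,-.210,.0117],-.052,.28);move(p,r)
t=robot.camera('top')['pixels'];s=robot.camera('scene')['pixels']
g(s,200,330,130,280,4,'d2.png')
E
```

```text
t 2.08 d [ 0.8  2.7 -0.9] rv [ 0.02 -0.13 -0.3 ] F [ 0.6 -0.  -0.5] g 0.0869
```

View pics/d2.png

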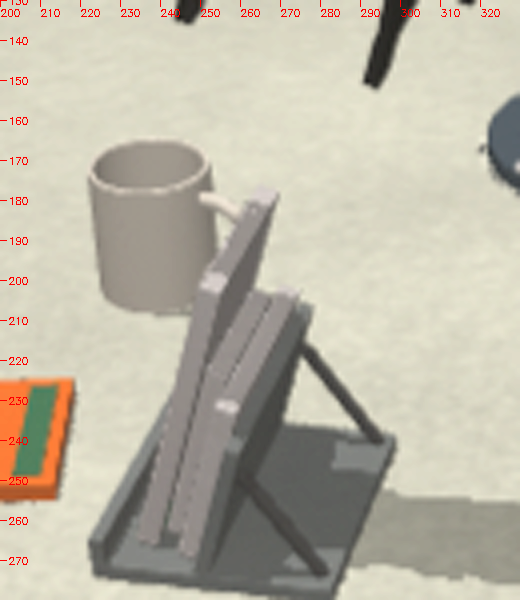

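>>> {"api": "carry_out", "payload": {"series": [[0,0,20,0,0,0,1],[0,1,45,0,0,0,1],[0,1,70,0,0,0,1],[0,1,90,0,0,0,1],[0,1,108,0,0,0,1],[0,1,108,0,0,0,1]]}}

```text
time: 2.92
position: [0.4595, -0.1595, 0.176]
tool_rot: [0.026, 0.99, -0.138, -0.006]
ft_force: [-1.3, 0.1, -0.1]
grip_width: 0.0869
```

```bash
python3 - <<'E'
from fit import *
p,r=goal([.459,-.210,.0117],-.052,.133);move(p,r)
s=robot.camera('scene')['pixels']
g(s,200,330,130,280,4,'d3.png')
t=robot.camera('top')['pixels'];g(t,340,440,225,335,5,'d4.png')
move(p,r)
E
```

```text
t 2.92 d [-2.3 -3.4 38.8] rv [ 0.17 -0.29  0.04] F [-1.3  0.1 -0.1] g 0.0869
t 3.02 d [-0.9 -2.3 40. ] rv [ 0.1  -0.1  -0.01] F [ 0.8 -0.8  0.1] g 0.0869
```

View pics/d3.png

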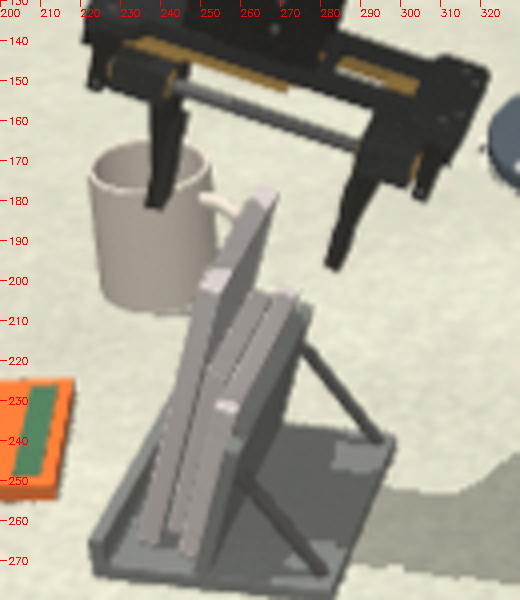

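View pics/d4.png

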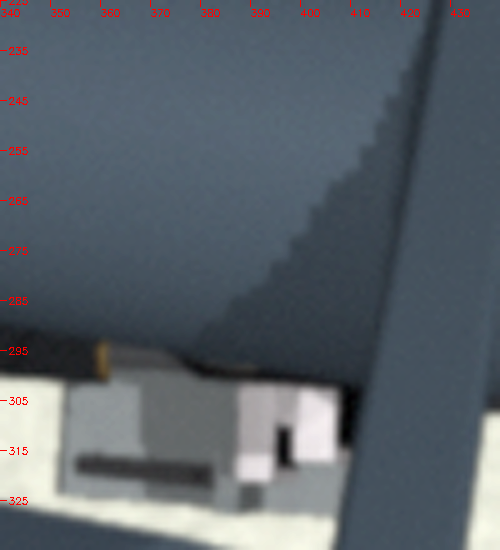

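>>> {"api": "carry_out", "payload": {"series": [[-0.5,-2,15,0,0,0,1],[-0.5,-2,30,0,0,0,1],[-0.5,-2,40,0,0,0,1],[-0.5,-2,40,0,0,0,1],[-0.5,-2,40,0,0,0,1]]}}

```text
time: 3.65
position: [0.4605, -0.1731, 0.1393]
tool_rot: [0.026, 0.99, -0.138, -0.005]
ft_force: [0.1, -0.9, -1.2]
grip_width: 0.087
```

```bash
python3 - <<'E'
from fit import *
p,r=goal([.459,-.210,.0117],-.052,.133);move(p,r)
s=robot.camera('scene')['pixels']
g(s,200,330,130,280,4,'d5.png')
E
```

```text
t 3.65 d [-0.4 -0.3 -0.2] rv [ 0.1  -0.12 -0.02] F [ 0.1 -0.9 -1.2] g 0.087
```

View pics/d5.png

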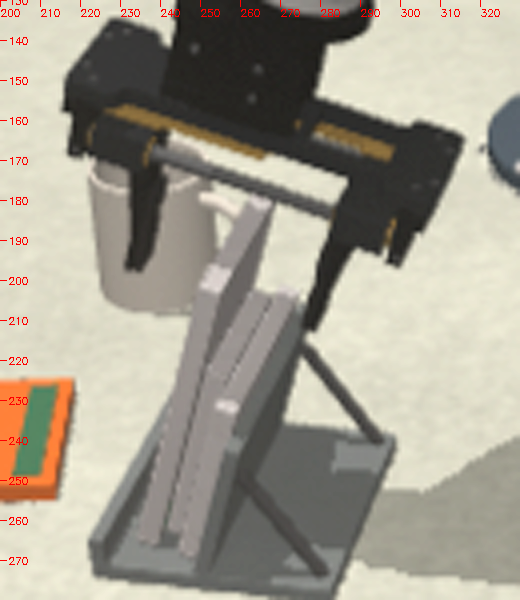

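>>> {"api": "carry_out", "payload": {"series": [[0,0,0,0,0,0,-1],[0,0,0,0,0,0,-1],[0,0,0,0,0,0,-1],[0,0,0,0,0,0,-1],[0,0,0,0,0,0,-1],[0,0,0,0,0,0,-1]], "force": 35}}

```text
time: 4.45
position: [0.4606, -0.1731, 0.1395]
tool_rot: [0.026, 0.99, -0.138, -0.004]
ft_force: [-0.2, 0.4, -0.1]
grip_width: 0.0355
```

>>> {"api": "carry_out", "payload": {"series": [[0,0,0,0,0,0,-1],[0,0,0,0,0,0,-1],[0,0,0,0,0,0,-1],[0,0,0,0,0,0,-1],[0,0,0,0,0,0,-1],[0,0,0,0,0,0,-1]]}}

```text
time: 5.2
position: [0.4606, -0.1732, 0.1395]
tool_rot: [0.026, 0.99, -0.138, -0.004]
ft_force: [-1.1, -0.9, -0.6]
grip_width: 0.0117
```

```bash
python3 - <<'E'
from fit import *
p,r=goal([.459,-.210,.0117],-.052,.133);move(p,r)
s=robot.camera('scene')['pixels']
g(s,200,330,130,280,4,'d6.png')
E
```

```text
t 5.2 d [-0.3 -0.1  0. ] rv [ 0.08 -0.09 -0.02] F [-1.1 -0.9 -0.6] g 0.0117
```

View pics/d6.png

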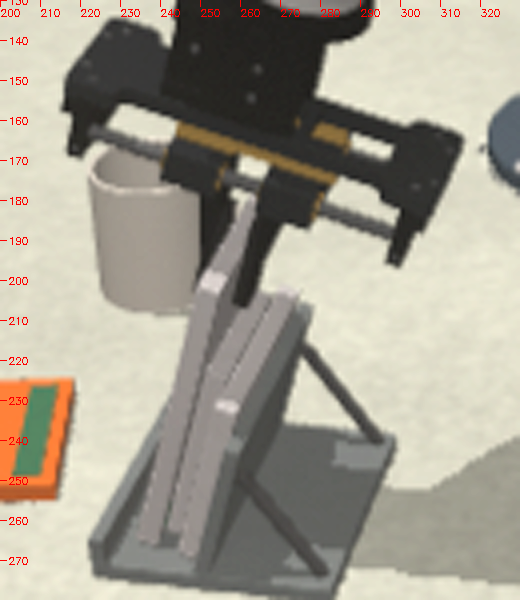

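The grip holds at 11.7 mm, the panel's thickness. I'll ease it 3 mm off the stack and lift.

>>> {"api": "carry_out", "payload": {"series": [[0,-1,-1,0,0,0,-1],[0,-2,-2,0,0,0,-1],[0,-3,-6,0,0,0,-1],[0,-4,-14,0,0,0,-1],[0,-4,-24,0,0,0,-1],[0,-4,-34,0,0,0,-1],[0,-4,-44,0,0,0,-1],[0,-4,-50,0,0,0,-1]]}}

```text
time: 6.25
position: [0.4615, -0.1632, 0.1897]
tool_rot: [0.026, 0.99, -0.139, -0.004]
ft_force: [0.4, 0.3, -2.0]
grip_width: 0.0117
```

```bash
python3 - <<'E'
from fit import *
p,r=goal([.459,-.210,.0117],-.052,.133);move(p,r)
s=robot.camera('scene')['pixels']
g(s,200,330,130,280,4,'d7.png')
E
```

```text
t 6.25 d [ 0.1  3.9 51. ] rv [ 0.06 -0.02 -0.02] F [ 0.4  0.3 -2. ] g 0.0117
```

View pics/d7.png

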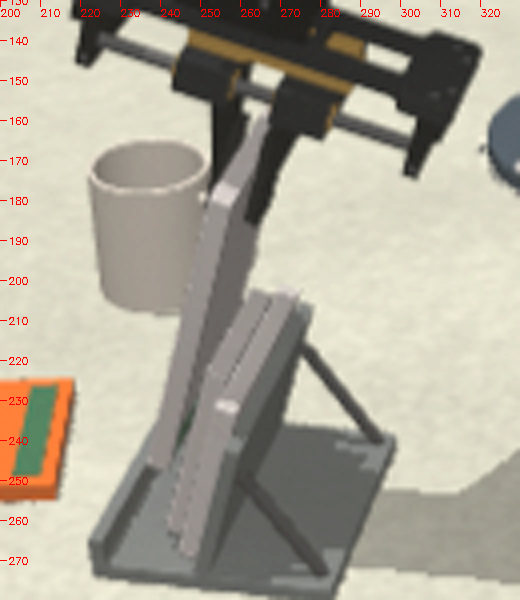

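Tall panel rising clear; the short ones (top edges ~258,205 and ~270,205) have not moved.

>>> {"api": "carry_out", "payload": {"series": [[0,-2,-15,0,0,0,-1],[0,-2,-30,0,0,0,-1],[0,-2,-45,0,0,0,-1],[0,-2,-60,0,0,0,-1],[0,-2,-75,0,0,0,-1],[0,-2,-90,0,0,0,-1],[0,-2,-100,0,0,0,-1],[0,-2,-100,0,0,0,-1]]}}

```text
time: 7.3
position: [0.4633, -0.1376, 0.2872]
tool_rot: [0.026, 0.99, -0.139, -0.003]
ft_force: [0.2, 0.9, -3.7]
grip_width: 0.0118
```

```bash
python3 - <<'E'
from fit import *
# target above stand: panel origin at stand (0,.004), z .15
S=np.array([.542,.188,0]);yw=.088
for y,z in((.002,.15),):
    p,r=goal(S+R.from_euler('z',yw).apply([0,y,z]),yw,.133);move(p,r);print(p)
s=robot.camera('scene',)['pixels']; g(s,180,380,60,280,3,'d8.png')
E
```

```text
t 7.3 d [-56.2 355.9 -92. ] rv [ 0.02 -2.12 -7.74] F [ 0.2  0.9 -3.7] g 0.0118
[0.53860233 0.22651017 0.27784781]
```

View pics/d8.png

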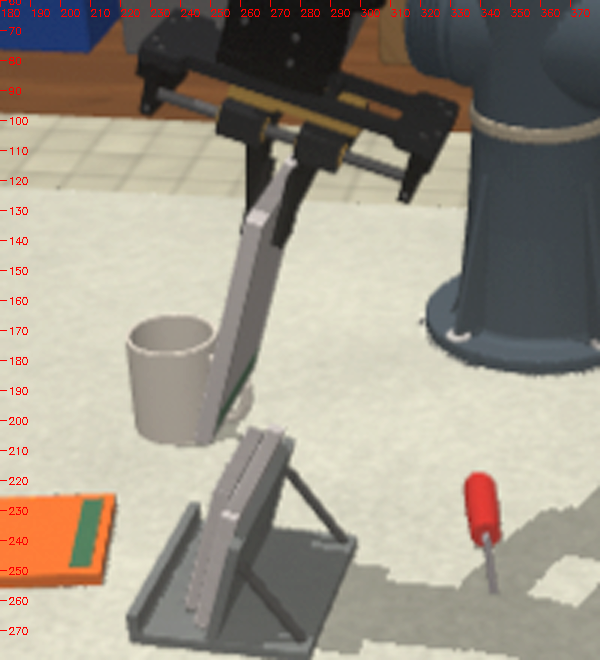

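>>> {"api": "carry_out", "payload": {"series": [[-4,25,-7,0,0,-0.5,-1],[-10,62,-16,0,-0.3,-1.4,-1],[-17,108,-28,0,-0.6,-2.4,-1],[-24,153,-40,0,-0.9,-3.4,-1],[-31,198,-51,0,-1.2,-4.4,-1],[-38,243,-63,0,-1.5,-5.4,-1],[-45,285,-74,0,-1.7,-6.3,-1],[-50,315,-81,0,-1.9,-7,-1]]}}

```text
time: 8.35
position: [0.53, 0.1863, 0.2768]
tool_rot: [-0.038, 0.99, -0.139, 0.004]
ft_force: [0.5, -0.8, -4.3]
grip_width: 0.0115
```

```bash
python3 - <<'E'
from fit import *
S=np.array([.542,.188,0]);yw=.088
p,r=goal(S+R.from_euler('z',yw).apply([0,.002,.12]),yw,.133);move(p,r)
E
```

```text
t 8.35 d [-11.7  45.8  17. ] rv [ 0.06 -0.32 -0.62] F [ 0.5 -0.8 -4.3] g 0.0115
```

>>> {"api": "carry_out", "payload": {"series": [[-4,15,3,0,-0.1,-0.2,-1],[-8,30,8,0,-0.2,-0.4,-1],[-11.5,43,14,0,-0.3,-0.6,-1],[-11.5,45.5,17,0,-0.3,-0.6,-1],[-11.5,45.5,17,0,-0.3,-0.6,-1],[-11.5,45.5,17,0,-0.3,-0.6,-1]]}}

```text
time: 9.1
position: [0.5386, 0.2256, 0.2483]
tool_rot: [-0.043, 0.989, -0.139, 0.006]
ft_force: [0.3, -0.3, -4.0]
grip_width: 0.0119
```

```bash
python3 - <<'E'
from fit import *
S=np.array([.542,.188,0]);yw=.088
p,r=goal(S+R.from_euler('z',yw).apply([0,.002,.12]),yw,.133);move(p,r)
s=robot.camera('scene')['pixels']; g(s,380,520,120,330,3,'e1.png')
t=robot.camera('top')['pixels']; g(t,120,260,160,300,4,'e2.png')
E
```

```text
t 9.1 d [-0.1  1.   0.2] rv [ 0.05  0.   -0.07] F [ 0.3 -0.3 -4. ] g 0.0119
```

View pics/e1.png

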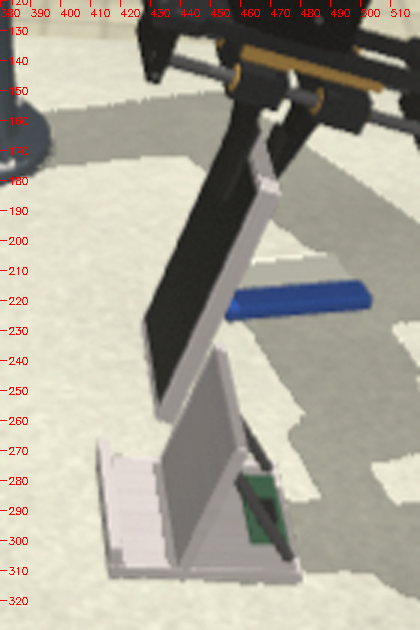

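View pics/e2.png

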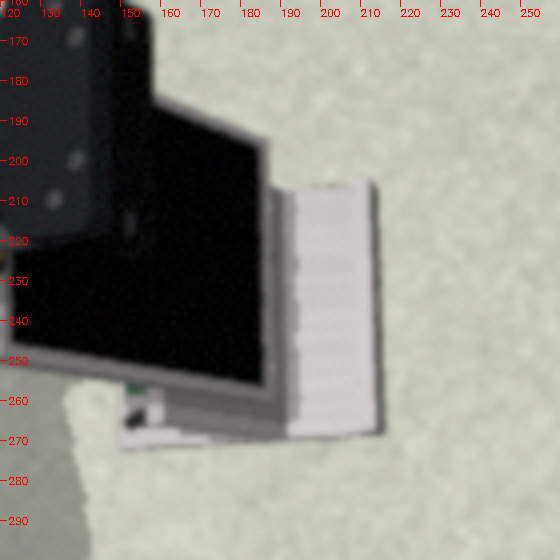

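```bash
cat >> fit.py <<'E'
def held():
    o=robot.get_obs(); Q=R.from_quat(o['tool_rot'])*FL.inv()
    return o['position']-Q.apply([0,0,.133]),Q
E
python3 - <<'E'
from fit import *
b,Q=held(); print(b,Q.as_euler('ZXY',degrees=True))
w,h,t=.055,.168,.006
pts={'bf+':[w,-t,0],'bf-':[-w,-t,0],'bb+':[w,t,0],'tf+':[w,-t,h],'tb+':[w,t,h]}
for n in('scene','top'):
    c=robot.camera(n)
    for k,v in pts.items(): print(n,k,np.round(proj(c,[Q.apply(v)+b])[0],1))
E
```

```text
[0.54186281 0.18938138 0.12057885] [  4.96955686 -15.93455622  -0.03999232]
scene bf+ [431.4 259.7]
scene bf- [426.4 227.6]
scene bb+ [437.5 261.3]
scene tf+ [467.  182.7]
scene tb+ [473.6 184.5]
top bf+ [187.1 194.8]
top bf- [188.3 260.4]
top bb+ [180.7 195.7]
top tf+ [119.8 166.4]
top tb+ [112.  167.6]
```

```bash
python3 - <<'E'
from fit import *
S=np.array([.542,.188,0]);yw=.088
for z in(.03,.0125):
    p,r=goal(S+R.from_euler('z',yw).apply([0,.003,z]),yw,.133);move(p,r)
E
```

```text
t 9.3 d [-0.1 26.4 86.6] rv [ 0.07  0.02 -0.05] F [ 0.3  0.3 -3.6] g 0.0117
t 9.3 d [ -0.   31.2 103.5] rv [ 0.07  0.02 -0.05] F [ 0.3  0.3 -3.6] g 0.0117
```

>>> {"api": "carry_out", "payload": {"series": [[0,3,10,0,0,0,-1],[0,7,24,0,0,0,-1],[0,12,39,0,0,0,-1],[0,16,54,0,0,0,-1],[0,21,68,0,0,0,-1],[0,24,80,0,0,0,-1],[0,26,86.5,0,0,0,-1],[0,26,86.5,0,0,0,-1]]}}

```text
time: 10.3
position: [0.5383, 0.2271, 0.1576]
tool_rot: [-0.043, 0.989, -0.139, 0.006]
ft_force: [0.5, 0.6, -3.2]
grip_width: 0.0117
```

```bash
python3 - <<'E'
from fit import *
s=robot.camera('scene')['pixels']; g(s,380,520,180,330,4,'e3.png')
t=robot.camera('top')['pixels']; g(t,120,260,160,300,4,'e4.png')
S=np.array([.542,.188,0]);yw=.088
p,r=goal(S+R.from_euler('z',yw).apply([0,.004,.0125]),yw,.133);move(p,r)
b,Q=held(); print(b)
w,h,t=.055,.168,.006
for n in('scene','top'):
    print(proj(robot.camera(n),Q.apply([[w,-t,0],[-w,-t,0],[w,t,0]])+b).round(1).tolist())
E
```

```text
t 10.4 d [ 0.4  6.2 17.1] rv [ 0.07  0.08 -0.06] F [-0.8 -0.2 -2.8] g 0.0114
[0.54229709 0.19095278 0.03058462]
[[428.2, 298.1], [423.6, 264.4], [434.1, 299.6]]
[[198.8, 206.5], [200.2, 265.3], [193.0, 207.2]]
```

View pics/e3.png

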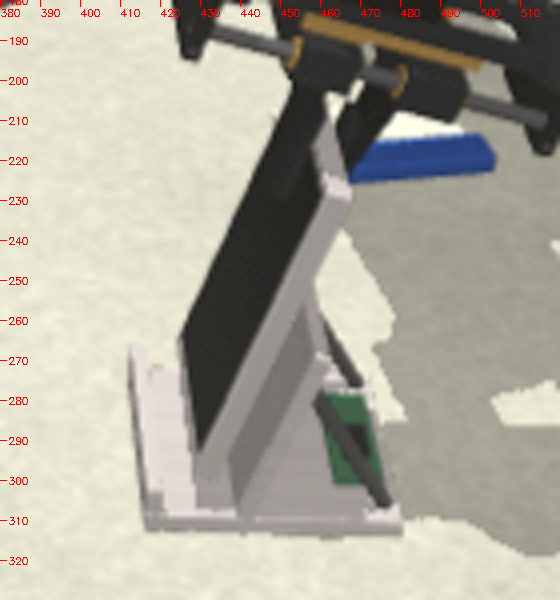

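View pics/e4.png

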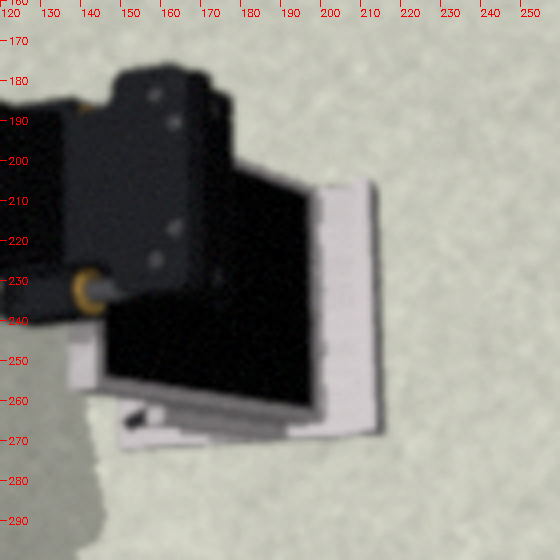

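>>> {"api": "carry_out", "payload": {"series": [[0,1,3,0,0,0,-1],[0,2,6,0,0,0,-1],[0,3,9,0,0,0,-1],[0,4,12,0,0,0,-1],[0,5,15,0,0,0,-1],[0,5,15,0,0,0,-1]]}}

```text
time: 11.25
position: [0.5387, 0.2279, 0.1425]
tool_rot: [-0.043, 0.989, -0.138, 0.007]
ft_force: [0.4, 0.5, -2.3]
grip_width: 0.0119
```

```bash
python3 - <<'E'
from fit import *
S=np.array([.542,.188,0]);yw=.088
p,r=goal(S+R.from_euler('z',yw).apply([0,.004,.0117]),yw,.133);move(p,r);move(p,r)
print(held()[0])
E
```

```text
t 11.25 d [0.2 1.4 2.7] rv [ 0.07  0.05 -0.07] F [ 0.4  0.5 -2.3] g 0.0119
t 11.25 d [0.2 1.4 2.7] rv [ 0.07  0.05 -0.07] F [ 0.4  0.5 -2.3] g 0.0119
[0.54203025 0.1915967  0.01464423]
```

>>> {"api": "carry_out", "payload": {"series": [[0,0.3,1,0,0,0,-1],[0,0.6,2,0,0,0,-1],[0,0.6,2,0,0,0,-1]]}}

```text
time: 11.62
position: [0.5387, 0.228, 0.1404]
tool_rot: [-0.043, 0.989, -0.138, 0.007]
ft_force: [-0.2, 0.2, -3.8]
grip_width: 0.0119
```

>>> {"api": "carry_out", "payload": {"series": [[0,0.3,1,0,0,0,-1],[0,0.6,2,0,0,0,-1],[0,0.6,2,0,0,0,-1]]}}

```text
time: 12.0
position: [0.5392, 0.2282, 0.1396]
tool_rot: [-0.043, 0.989, -0.138, 0.007]
ft_force: [-1.1, 1.9, 5.7]
grip_width: 0.0118
```

Contact with the ledge (force rose by about 9 N). Now easing it toward the backrest.

>>> {"api": "carry_out", "payload": {"series": [[0,1,-0.3,0,0,0,-1],[0,2,-0.6,0,0,0,-1],[0,3,-0.9,0,0,0,-1],[0,4,-1.1,0,0,0,-1],[0,5,-1.4,0,0,0,-1],[0,5,-1.4,0,0,0,-1]]}}

```text
time: 12.75
position: [0.5387, 0.2335, 0.1395]
tool_rot: [-0.043, 0.989, -0.138, 0.007]
ft_force: [-0.1, -2.2, 0.0]
grip_width: 0.0118
```

```bash
python3 - <<'E'
from fit import *
s=robot.camera('scene')['pixels']; g(s,380,520,180,330,4,'e5.png')
print(held()[0],robot.get_obs()['ft_force'])
E
```

```text
[0.54220655 0.1970792  0.01163239] [-0.00978048 -1.14252502 -0.18751779]
```

View pics/e5.png

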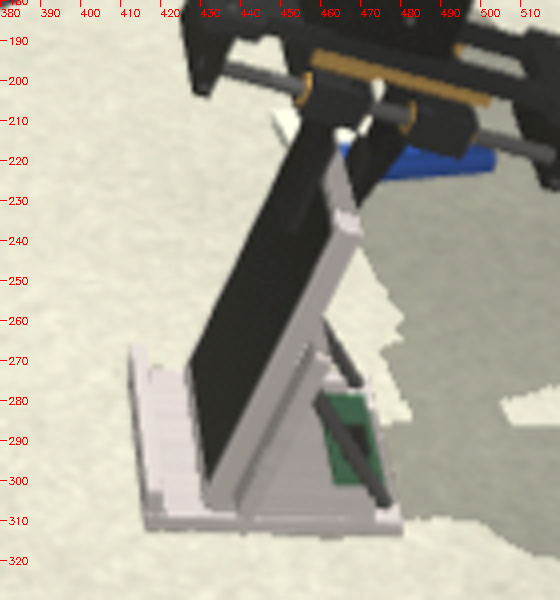

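>>> {"api": "carry_out", "payload": {"series": [[0,1,-0.3,0,0,0,-1],[0,2,-0.6,0,0,0,-1],[0,3,-0.8,0,0,0,-1],[0,3,-0.8,0,0,0,-1]]}}

```text
time: 13.3
position: [0.5384, 0.2366, 0.1395]
tool_rot: [-0.043, 0.989, -0.138, 0.007]
ft_force: [0.5, -2.0, -0.2]
grip_width: 0.012
```

>>> {"api": "carry_out", "payload": {"series": [[0,0,0,0,0,0,-0.6],[0,0,0,0,0,0,-0.5],[0,0,0,0,0,0,-0.3],[0,0,0,0,0,0,0],[0,0,0,0,0,0,0.3],[0,0,0,0,0,0,0.3],[0,0,0,0,0,0,0.3],[0,0,0,0,0,0,0.3]]}}

```text
time: 14.3
position: [0.5384, 0.2366, 0.1395]
tool_rot: [-0.043, 0.989, -0.138, 0.007]
ft_force: [-0.3, 0.0, -1.1]
grip_width: 0.0559
```

```bash
python3 - <<'E'
from fit import *
s=robot.camera('scene')['pixels']; g(s,380,520,180,330,4,'e6.png')
print(robot.get_obs()['ft_force'])
E
```

```text
[-0.14701457  0.5259973   0.02559059]
```

View pics/e6.png

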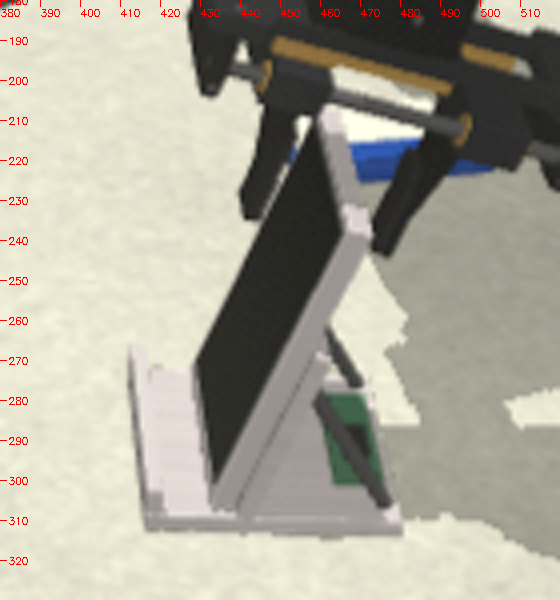

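The fingers are free on both sides and the panel rests against the backrest. Retreating along the tool axis.

>>> {"api": "carry_out", "payload": {"series": [[0,0,-10,0,0,0,0.3],[0,0,-25,0,0,0,0.3],[0,0,-45,0,0,0,0.3],[0,0,-65,0,0,0,0.3],[0,0,-90,0,0,0,0.3],[0,0,-120,0,0,0,0.3],[0,0,-140,0,0,0,0.3],[0,0,-140,0,0,0,0.3]]}}

```text
time: 15.35
position: [0.5358, 0.276, 0.277]
tool_rot: [-0.043, 0.99, -0.137, 0.01]
ft_force: [1.6, 0.3, -0.6]
grip_width: 0.0561
```

>>> {"api": "carry_out", "payload": {"series": [[0,20,0,0,0,0,0.3],[0,50,0,0,0,0,0.3],[0,90,0,0,0,0,0.3],[0,120,-20,0,0,0,0.3],[0,150,-40,0,0,0,0.3],[0,170,-50,0,0,0,0.3],[0,170,-50,0,0,0,0.3]]}}

```text
time: 16.23
position: [0.5188, 0.4546, 0.277]
tool_rot: [-0.045, 0.989, -0.138, 0.01]
ft_force: [-0.0, -0.4, 0.1]
grip_width: 0.0565
```

```bash
python3 - <<'E'
from fit import *
s=robot.camera('scene')['pixels']; g(s,200,500,150,330,2,'f1.png');g(s,380,520,180,330,4,'f3.png')
t=robot.camera('top')['pixels']; g(t,110,240,170,300,4,'f2.png');g(t,340,440,235,335,6,'f4.png')
E
```

```text
(no output)
```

View pics/f1.png

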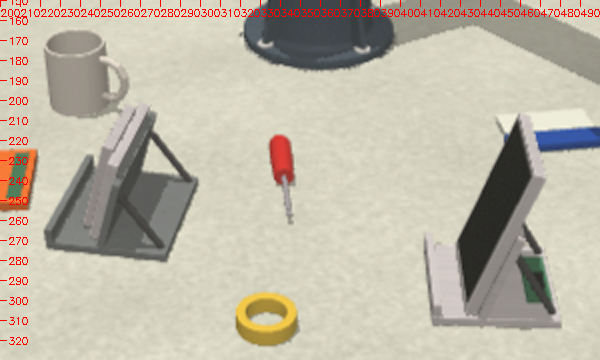

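View pics/f3.png

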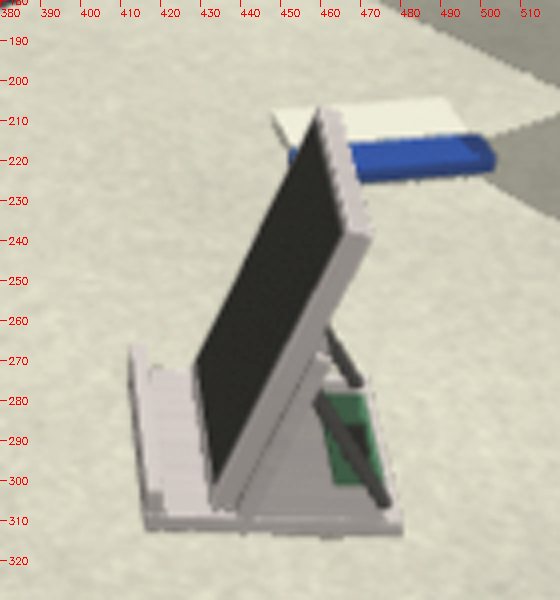

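View pics/f2.png

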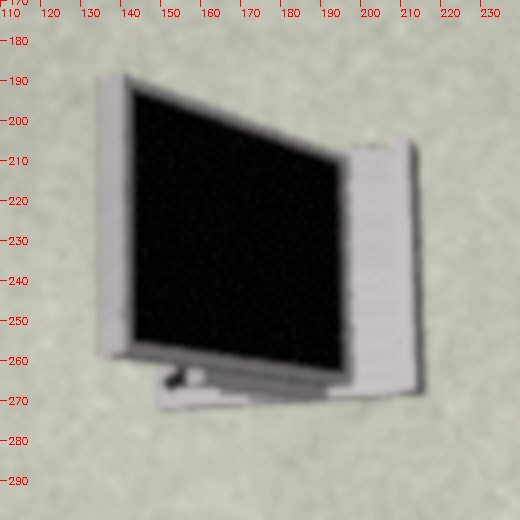

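View pics/f4.png

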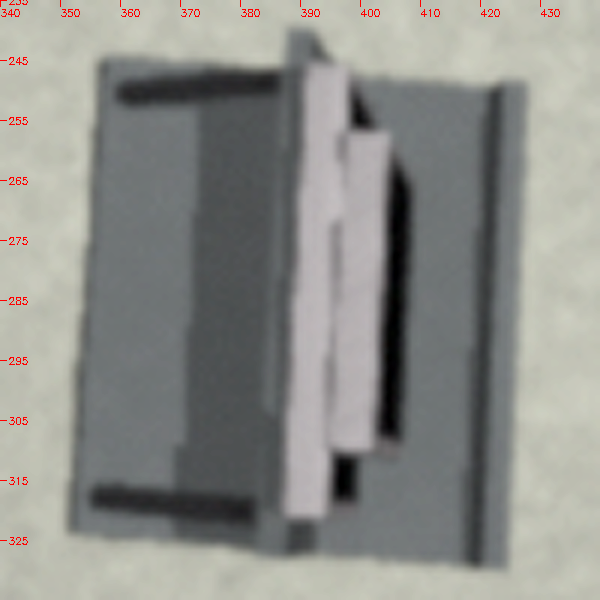

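```bash
python3 - <<'E'
from fit import *
c=robot.camera('top');w,h,t=.055,.168,.006
P=np.array([[w,t,h],[w,-t,h],[w,-t,0],[-w,-t,0],[-w,-t,h]])
px=np.array([[134.5,188.7],[142,189],[197,208.7],[197.5,266.2],[142,259.5]])
f=lambda v:(proj(c,place(v,P,v[3],.0117))-px).ravel()
r=least_squares(f,[.54,.19,.08,.28]);print(r.x,np.round(r.fun,1))
print(R.from_euler('z',-.088).apply(np.r_[r.x[:2],0]-[.542,.188,0]))
robot.hand_in(); 
E
```

```text
[0.54117706 0.19943999 0.08765742 0.28008005] [ 0.4  0.6 -0.4 -0.7 -0.4  0.5  0.4  0.5 -0.1 -0.7]
[0.00018566 0.01146804 0.        ]
the job is handed in; nothing more can be done
```

The tall panel is on the test stand's ledge, leaning back against the backrest, and the job is handed in. I gripped it by its free top edge, eased it off the stack, and lifted it out along its lean. I then carried it over, lowered it until it touched the ledge, and slid it back before letting go.

- **Tall panel:** a fit to the top camera puts its bottom middle at x = 0.2 mm and y = 11.5 mm from the stand's origin. It is within 0.1° of the stand's x axis and leans 16°.
- **Height:** I assumed 11.7 mm in that fit. It matches the gripper's height when the panel touched the ledge.
- **Short panels:** both stand in the rack, and the before and after pictures show no visible movement.
- **Robot and time:** the gripper was clear of everything at hand-in, about 16 s in.
- **Disagreement:** before the grasp, the two cameras differed by about 5 mm on the tall panel's position and about 2° on its heading. The scene-camera crop had cut off the far corner, so I relied mostly on the top view. No check failed.

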